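# Pack globe lamps and their mounting plates for dispatch

### The arm

A 7-joint arm with a two-finger parallel gripper is mounted at the origin on the work surface. World frame = base frame: x ahead of the robot, y to its left, z up, the work surface at z = 0. Lengths are in m, angles in rad, forces in N, time in s.
With the tool pointing down it reaches from about 0.375 to 0.925 m from the base axis. Payload 3.1 kg.
Tool frame: the origin (TCP) lies between the finger pads; the fingertips stand 19 mm ahead of it and the grasp point (between the pads) is the TCP; z points along the fingers, y is the line along which they close (so a half turn about z gives the same grasp; the last joint's range is limited). The gripper opens to 85 mm and grips with 20 to 120 N. Pads are 22 mm wide; open, the fingers measure 114 mm over their backs; the gripper's body (76 mm by 85 mm) begins 54 mm behind the grasp point. The pads swing forward as they close: fully open they stand 13 mm farther back than shut.
Start: joints at [1.076, 0.383, 0.044, 1.598, -0.018, 1.161, -0.05], TCP at [0.251, -0.599, 0.25] pointing down, gripper open.
Joint ranges: [-2.61, 2.61], [-0.41, 2.15], [-1.48, 1.57], [0, 2.5], [-1.57, 4.71], [0.05, 1.97], [-2.85, 2.85]. Speed limits (rad/s): [2.79, 2.79, 3.14, 3.14, 3.14, 3.14, 3.14].

### API

Orientations are given as a unit quaternion [x, y, z, w].
In Python, from bench import move_ptp, movel, move_j, move_gripper, pause, inverse_kinematics, read_camera, camera_params, MotionError, sign_off, look_for, tip_of, read_time_s, read_qpos, read_joint_vel, read_effort, read_eef_pos, read_tcp_rot, read_ft_force, read_ft_torque, read_finger_gap, read_grasp_force gives the robot as it stands. Calls block until the motion is done:
- move_ptp(position, orientation): joint-space move of the TCP to a pose.
- movel(position, orientation=None, speed=0.15): straight line of the TCP; orientation=None keeps the orientation; speed is the mean speed in m/s.
- move_j(angles): joint-space move.
- move_gripper(opening, effort=None): finger opening in m; effort is the grip in N (None keeps the last); returns when the fingers have stopped.
- pause(seconds).
- inverse_kinematics(position, orientation): joint angles nearest the present ones, or None.
- read_camera(name): name is "side" or "top" or "wrist"; returns the picture (480x640x3 uint8, red, green, blue); there is no depth.
- camera_params(name): a dict with "K" (3x3 intrinsics, pixels), "dist_coeffs" ([k1, k2, p1, p2, k3] as OpenCV has them; the pictures are not rectified), "camera_from_world" (4x4, takes a point from world to camera coordinates). Camera axes: x right, y down, z forward; pixel columns grow to the right and rows downward; lengths in m; the calibration is good to about 2 mm. A picture is of the moment at which its call begins: read the wrist's pose just before it. camera_params takes no time and is no camera call; for the wrist camera it gives the pose at the moment of the call.
A pose or a line that the arm cannot do raises MotionError and nothing moves.
- sign_off(): hands the job in; it is judged then, once.
Trained networks look in the newest picture that a camera, given by its name, has taken for a name from the list of things; names that differ only in an ending like _2 or _b are one class to them, and where a whole thing is asked for, a point or a joint stands for the part that bears it (a point fixed in the world has none). Each returns a list of dicts, best first, with "confidence" (0 to 1); they miss things now and then, are a little off and sometimes report something else, mostly with a low value. They report only what shows in the picture. A call takes as long as a camera call. They do not tell look-alikes from the thing itself.
- look_for(camera, name): "at" ([column, row] in pixels, amid what is visible of it).
- tip_of(camera, name): "at" ([column, row] in pixels: a listed point, or the origin of a listed thing).
Readings, each from a call of its own:
- read_time_s(): time.
- read_qpos(): joint angles.
- read_joint_vel(): joint speeds.
- read_effort(): joint torques, N m.
- read_eef_pos(): TCP position.
- read_tcp_rot(): TCP orientation.
- read_ft_force(): force on the tool from outside, world axes, zero at the start.
- read_ft_torque(): the same for the moment, N m.
- read_finger_gap(): finger opening in m.
- read_grasp_force(): force on a finger pad.
Only numpy, scipy, OpenCV 4.12 (cv2) and the standard library are available. Lean on these libraries where they do the work, as an engineer would, in place of code of your own. Each camera call takes 0.05 s, during which the arm holds its last target. There are 200 camera calls.

### The job

Pack this order: lower every globe lamp on the table gently, upright, into the deep divided carton, one to a cell and standing on the cell's floor, and lay the two blue L-shaped plates and the yellow straight plate in the shallow black tray, turned so that they fit together and all three lie flat on its floor. When everything is packed, press the green button fully down to report the order as done. Never drop the glass lamps into the carton or knock them hard against it, and leave the tape roll, pen pot and label box where they are.

Things in the scene. Friction and masses are not known exactly. Their poses are not given: they have to be found in the camera images.
- lamp0: globe lamp standing upright, may be absent: white opal glass ball 66 mm across (its centre 36 mm up) on a brass foot ring 44 mm across and 9 mm high, with an upright black round cap on top, 28 mm across, that reaches from the glass (about 69 mm up) to 100 mm up: grip it by the cap. Mass about 0.2 kg. Origin: centre of its underside, z up along the lamp's axis.
- lamp1: same as lamp0: another globe lamp of the same size, may be absent.
- lamp2: same as lamp0: another globe lamp of the same size, may be absent.
- lamp3: same as lamp0: another globe lamp of the same size, may be absent.
- ell_a: blue L-shaped mounting plate lying flat, 8 mm thick, mass about 0.15 kg: a square of 84 x 84 mm with one corner of 44 x 44 mm missing, so both arms are 40 mm wide. Origin: centre of the 84 mm square, on the underside; the missing corner is towards +x +y, one arm runs along the -y edge, the other along the -x edge. An upright grip tab stands on it with its centre at x = -10, y = -10 mm: 28 mm long along x, 10 mm thick along y, its top 44 mm above the underside.
- ell_b: second blue L-shaped mounting plate, identical to ell_a.
- bar: yellow straight mounting plate lying flat, 128 mm long (along x) x 40 mm wide (along y) x 8 mm thick, mass about 0.15 kg. Origin: centre of its underside. An upright grip tab stands at its centre: 28 mm long along x, 10 mm thick along y, its top 44 mm above the underside.
- carton: fixed open brown carton, 212 x 212 mm outside, 118 mm high, divided by two crossing dividers as high as the walls into four cells of 100 x 100 mm; walls and dividers 4 mm thick, floor 4 mm thick (hard). Two folded-out flaps slope down outside its -x and +x walls (for looks only). Origin: centre of its underside on the table, x and y along its walls.
- cell0 (a point): centre of the floor of carton cell 0, 4 mm above the table; the cell is 100 x 100 mm and 114 mm deep.
- cell1 (a point): centre of the floor of carton cell 1, 4 mm above the table; the cell is 100 x 100 mm and 114 mm deep.
- cell2 (a point): centre of the floor of carton cell 2, 4 mm above the table; the cell is 100 x 100 mm and 114 mm deep.
- cell3 (a point): centre of the floor of carton cell 3, 4 mm above the table; the cell is 100 x 100 mm and 114 mm deep.
- tray: fixed shallow black tray, 144 x 144 mm outside, 136 x 136 mm inside, walls 4 mm thick and 16 mm high, floor 4 mm thick. The three plates together fill a square of 132 x 132 mm with 4 mm gaps between them (the two L plates interlock to 128 x 84 mm, the straight plate lies beside them). Origin: centre of its underside on the table, x and y along its walls.
- done (a joint): travel of the green push button, m: 0 up, 0.006 fully down; sprung, about 5 N to push fully down.
- done_top (a point): centre of the top face of the green push button (36 mm across, in a grey housing fixed to the table); press straight down.
- tape: bystander: roll of amber packing tape lying flat, 90 mm across, 48 mm high. Origin: centre of its underside.
- penpot: bystander: red pen pot, 76 mm across, 90 mm high. Origin: centre of its underside.
- labelbox: bystander: small cardboard label box 90 x 120 x 50 mm. Origin: centre of its underside.
Not all that is in view belongs to the job. Leave any turquoise look-alike of the lamp3 alone. Leave any purple look-alike of the lamp0 alone.

How it is judged:
On the way, in this order (a step that is already met when the one before it is completed fails the run):
1. every lamp present stands upright on the floor of a carton cell and all three plates lie flat in the tray (x of lamp0 in the frame of carton between -0.09 and 0.09 m and y of lamp0 in the frame of carton between -0.09 and 0.09 m and z of each of lamp0, lamp1, lamp2, lamp3 in the frame of carton below 0.012 m and angle between each of lamp0, lamp1, lamp2, lamp3's own z axis and vertical below 0.2 rad and x of lamp1 in the frame of carton between -0.09 and 0.09 m and y of lamp1 in the frame of carton between -0.09 and 0.09 m and x of lamp2 in the frame of carton between -0.09 and 0.09 m and y of lamp2 in the frame of carton between -0.09 and 0.09 m and x of lamp3 in the frame of carton between -0.09 and 0.09 m and y of lamp3 in the frame of carton between -0.09 and 0.09 m and x of ell_a in the frame of tray between -0.06 and 0.06 m and y of ell_a in the frame of tray between -0.06 and 0.06 m and z of each of ell_a, ell_b, bar in the frame of tray below 0.0075 m and angle between each of ell_a, ell_b, bar's own z axis and vertical below 0.05 rad and x of ell_b in the frame of tray between -0.06 and 0.06 m and y of ell_b in the frame of tray between -0.06 and 0.06 m and x of bar in the frame of tray between -0.06 and 0.06 m and y of bar in the frame of tray between -0.06 and 0.06 m), for 0.2 s.
2. then the green button is pressed fully down (value of joint done above 0.0045 m), for 0.05 s.
At the end, for the whole second after the job is handed in: Every lamp present stands in a carton cell, foot within 8 mm of the cell floor, tilt under 0.2 rad; all three plates lie in the tray side by side, underside within 3.5 mm of its floor, tilt under 0.05 rad; all at rest, button pressed and let go (all of step 1 and linear speed of each of lamp0, lamp1, lamp2, lamp3, ell_a, ell_b, bar below 0.03 m/s and value of joint done below 0.002 m); the robot touches nothing.
It fails at once if a lamp knocks against the carton with more than 20 N (contact force between any of lamp0, lamp1, lamp2, lamp3 and carton above 20 N).
It fails at once if a lamp is dropped: it moves faster than 0.5 m/s inside the carton less than 25 mm above its cell's floor ((x of lamp0 in the frame of carton between -0.09 and 0.09 m and y of lamp0 in the frame of carton between -0.09 and 0.09 m and z of lamp0 in the frame of carton below 0.029 m and linear speed of lamp0 above 0.5 m/s) or (x of lamp1 in the frame of carton between -0.09 and 0.09 m and y of lamp1 in the frame of carton between -0.09 and 0.09 m and z of lamp1 in the frame of carton below 0.029 m and linear speed of lamp1 above 0.5 m/s) or (x of lamp2 in the frame of carton between -0.09 and 0.09 m and y of lamp2 in the frame of carton between -0.09 and 0.09 m and z of lamp2 in the frame of carton below 0.029 m and linear speed of lamp2 above 0.5 m/s) or (x of lamp3 in the frame of carton between -0.09 and 0.09 m and y of lamp3 in the frame of carton between -0.09 and 0.09 m and z of lamp3 in the frame of carton below 0.029 m and linear speed of lamp3 above 0.5 m/s)).
It fails at once if the tape roll, pen pot or label box is moved more than 30 mm (distance of any of tape, penpot, labelbox from where it was at the start of the episode above 0.03 m).
Of lamp0, lamp1, lamp2, lamp3 only 2 to 4 are there at a start; the rules pass over those that are not, and their reading is None.
At some moment in a run one of ell_a, ell_b, bar may be knocked a few centimetres aside while the robot is not near it.
It also fails if it takes over 210 s, if anything falls off the work surface, if the arm or the gripper's body presses on something with over 40 N, if the wrist force passes 120 N, or if a joint passes its speed limit or range.

## Working session

There is one attempt and no reset: what is moved stays moved. The work goes in short steps, each a Python script; the robot and the scene stay as the last script left them, time stands still between calls to the robot, and variables do not carry over. Pictures are saved under pics/ and viewed, at most 14 in all, crops included, and the job is handed in when it is done.

```bash
mkdir -p pics; ls; cat > h.py <<'E'
import numpy as np, cv2, json
from bench import *
def save(cam,name):
    im=read_camera(cam); cv2.imwrite(f'pics/{name}.png',im[:,:,::-1]); return im
def ray(P,uv):
    K=np.array(P['K']);d=np.array(P['dist_coeffs']);T=np.array(P['camera_from_world'])
    p=cv2.undistortPoints(np.array(uv,float).reshape(-1,1,2),K,d).reshape(-1,2)
    R=T[:3,:3];c=-R.T@T[:3,3]
    return c,np.c_[p,np.ones(len(p))]@R
def px2w(P,uv,z):
    c,d=ray(P,uv); z=np.asarray(z,float)
    return c+d*((z-c[2])/d[:,2])[:,None]
def w2px(P,X):
    T=np.array(P['camera_from_world']);r,_=cv2.Rodrigues(T[:3,:3])
    return cv2.projectPoints(np.array(X,float).reshape(-1,3),r,T[:3,3],np.array(P['K']),np.array(P['dist_coeffs']))[0].reshape(-1,2)
E
python3 - <<'E'
from h import *
for c in('top','side'):
    save(c,c+'0');P=camera_params(c);T=np.array(P['camera_from_world']);print(c,np.round(-T[:3,:3].T@T[:3,3],3),np.round(T[2,:3],2),P['K'][0][0])
    for n in('lamp0','ell_a','bar','carton','tray','done_top','tape','penpot','labelbox'):
        for f in (look_for,tip_of): print(n,f.__name__,[(np.round(x['at'],1).tolist(),round(x['confidence'],2)) for x in f(c,n)])
print(read_tcp_rot(),read_eef_pos(),read_time_s())
P=camera_params('wrist');T=np.array(P['camera_from_world']);print(np.round(-T[:3,:3].T@T[:3,3],3),np.round(T[:3,:3],2),P['K'])
E
```

```text
pics
top [ 0.439 -0.002  1.222] [ 0.13 -0.   -0.99] 601.5613920097921
lamp0 call [([437.2, 163.2], 0.96), ([143.0, 366.0], 0.87), ([391.4, 212.2], 0.75), ([235.3, 213.3], 0.71), ([338.4, 210.8], 0.7), ([282.2, 215.6], 0.58)]
lamp0 call [([239.7, 215.5], 0.9), ([150.9, 364.0], 0.76), ([340.9, 215.0], 0.74), ([389.2, 212.8], 0.69), ([284.7, 218.0], 0.65), ([436.0, 171.1], 0.57), ([311.6, 278.3], 0.24)]
ell_a call [([253.5, 296.2], 0.79), ([307.5, 273.4], 0.66), ([378.3, 274.4], 0.42)]
ell_a call [([246.8, 290.1], 0.92), ([312.3, 278.9], 0.56)]
bar call [([380.0, 274.3], 0.82), ([481.8, 281.6], 0.54)]
bar call [([242.8, 166.5], 0.67), ([380.0, 274.6], 0.57), ([447.1, 258.0], 0.19)]
carton call [([482.4, 281.9], 0.78)]
carton call [([472.5, 284.0], 0.67)]
tray call [([148.4, 291.8], 0.94), ([305.7, 274.2], 0.48)]
tray call [([151.1, 291.0], 0.9)]
done_top call [([295.1, 337.1], 0.49)]
done_top call [([295.1, 333.6], 0.8)]
tape call [([379.6, 146.3], 0.76)]
tape call [([376.9, 162.9], 0.74)]
penpot call [([237.0, 158.9], 0.64)]
penpot call []
labelbox call [([305.4, 165.0], 0.75)]
labelbo
[... 775 characters left out ...]
 [([369.6, 273.3], 0.54)]
done_top call [([370.4, 272.5], 0.52)]
tape call [([259.4, 188.0], 0.79)]
tape call [([260.7, 197.2], 0.91)]
penpot call [([209.5, 261.6], 0.74)]
penpot call [([217.3, 275.8], 0.9)]
labelbox call [([242.7, 231.5], 0.72), ([290.6, 219.6], 0.6), ([368.1, 160.5], 0.48)]
labelbox call [([244.6, 239.9], 0.74), ([320.3, 302.4], 0.6), ([290.5, 228.6], 0.3)]
[ 9.80382375e-01  1.97105046e-01  1.69346142e-05 -1.93538621e-06] [ 0.25121234 -0.59950696  0.25026846] 1.9
[ 0.315 -0.574  0.375] [[ 0.39 -0.92 -0.  ]
 [-0.89 -0.37  0.27]
 [-0.25 -0.1  -0.96]] [[347.04933005   0.         316.08380439]
 [  0.         347.04933005 243.74476028]
 [  0.           0.           1.        ]]
```

View pics/top0.png

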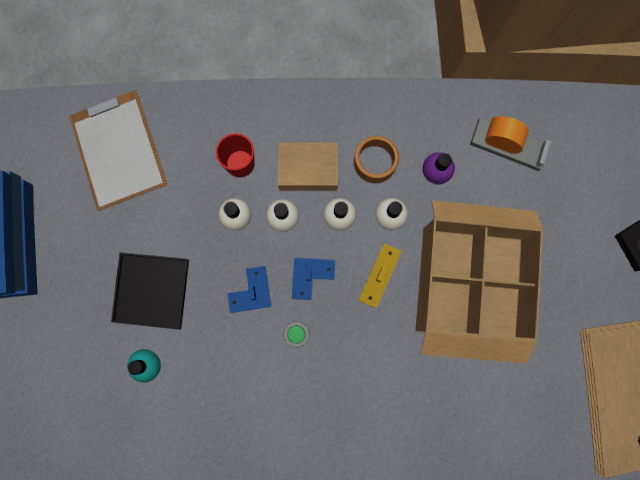

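View pics/side0.png

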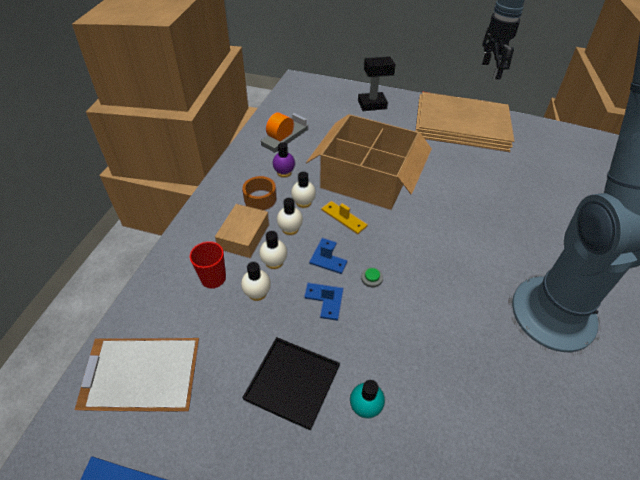

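The top view shows four white lamps at about (235,213), (282,215), (340,213) and (392,212). The look-alikes are purple at (438,167) and turquoise at (144,366). The tray is at (150,291), the carton at (482,281), the button at (296,334), the L plates at (253,290) and (311,278), and the bar at (380,275). The side view agrees. Next I fit poses by model overlap.

```bash
cat >> h.py <<'E'
from scipy.optimize import minimize
def box(x0,x1,y0,y1,z0,z1): return np.array([[x,y,z] for x in(x0,x1) for y in(y0,y1) for z in(z0,z1)])*1e-3
def cyl(r,z0,z1):
    a=np.linspace(0,2*np.pi,40); return np.array([[r*np.cos(t),r*np.sin(t),z] for t in a for z in(z0,z1)])*1e-3
MOD=dict(ell=[box(-42,42,-42,-2,0,8),box(-42,-2,-42,42,0,8),box(-24,4,-15,-5,0,44)],
 bar=[box(-64,64,-20,20,0,8),box(-14,14,-5,5,0,44)],cap=[cyl(14,70,100)],
 tray=[box(-72,72,-72,72,0,16)],rim=[box(-106,106,-106,106,118,118)],btn=[cyl(18,0,0)])
def yawR(t): c,s=np.cos(t),np.sin(t); return np.array([[c,-s,0],[s,c,0],[0,0,1]])
S=8
def render(P,mod,x,y,t,z=0,shape=(480,640)):
    m=np.zeros(shape,np.uint8)
    for pr in MOD[mod]:
        p=w2px(P,pr@yawR(t).T+[x,y,z]); h=cv2.convexHull((p*16).round().astype(np.int32))
        cv2.fillConvexPoly(m,h,1,cv2.LINE_8,4)
    return m
def fit(P,mask,mod,x,y,t=None,z=0):
    mask=(mask>0).astype(np.uint8)
    def c(v):
        m=render(P,mod,*v[:2],v[2]*10 if len(v)>2 else 0,z); return 1-(m&mask).sum()/max(1,(m|mask).sum())
    best=None
    for t0 in ([None] if t is None else np.atleast_1d(t)):
        v0=np.array([x,y]+([] if t0 is None else [t0/10])); n=len(v0)
        sim=np.vstack([v0]+[v0+d for d in np.diag([.012,.012,.025][:n])])
        r=minimize(c,v0,method='Nelder-Mead',options=dict(initial_simplex=sim,xatol=1e-5,fatol=1e-5,maxiter=300))
        sim=np.vstack([r.x]+[r.x+d for d in np.diag([-.004,.004,.006][:n])])
        r=minimize(c,r.x,method='Nelder-Mead',options=dict(initial_simplex=sim,xatol=1e-5,fatol=1e-5,maxiter=300))
        if best is None or r.fun<best.fun: best=r
    v=best.x.copy()
    if len(v)>2: v[2]=(v[2]*10+np.pi)%(2*np.pi)-np.pi
    return v,1-best.fun
def hsv(im): return cv2.cvtColor(im,cv2.COLOR_RGB2HSV)
def blobs(mask,amin):
    n,l,s,c=cv2.connectedComponentsWithStats(mask.astype(np.uint8)); return [(c[i],(l==i),s[i,4]) for i in range(1,n) if s[i,4]>=amin]
def colmask(im,k):
    h=hsv(im); lo,hi={'blue':((98,120,40),(122,255,255)),'yellow':((20,150,80),(34,255,255)),'green':((45,120,80),(75,255,255)),'white':((0,0,150),(180,70,255)),'dark':((0,0,0),(180,255,48)),'black':((0,0,0),(180,255,60))}[k]
    return cv2.inRange(h,lo,hi)
TH=np.arange(8)*np.pi/4
E
cat > fit0.py <<'E'
from h import *
im=cv2.imread('pics/top0.png')[:,:,::-1].copy();P=camera_params('top')
def f(mod,k,uv,z,amin,th,rad=60):
    m=colmask(im,k); b=[b for b in blobs(m,amin) if np.hypot(*(b[0]-uv))<rad]
    b=min(b,key=lambda b:np.hypot(*(b[0]-uv))); w=px2w(P,b[0],z)[0]
    mm=b[1]
    if mod!='rim': mm=cv2.morphologyEx(mm.astype(np.uint8),cv2.MORPH_CLOSE,np.ones((5,5)))
    v,s=fit(P,mm,mod,w[0],w[1],th); print(mod,np.round(b[0],1),b[2],np.round(v,4),round(s,3))
f('ell','blue',(253,290),.008,200,TH);f('ell','blue',(311,278),.008,200,TH);f('bar','yellow',(380,275),.008,200,TH)
f('tray','black',(150,291),.01,500,[-.2,0,.2])
for u in((232,209),(281,211),(340,209),(394,209)): f('cap','dark',u,.085,40,None,20)
g=blobs(colmask(im,'green'),50)[0][0]; print('btn',g,[px2w(P,g,z)[0] for z in (.02,.03)],'side',end=' ')
ims=cv2.imread('pics/side0.png')[:,:,::-1].copy();gs=blobs(colmask(ims,'green'),30)[0][0];Q=camera_params('side')
c1,d1=ray(P,g);c2,d2=ray(Q,gs);A=np.c_[d1[0],-d2[0]];s=np.linalg.lstsq(A,c2-c1,rcond=None)[0];print(c1+d1[0]*s[0],c2+d2[0]*s[1])
cr=cv2.resize(im[180:380,400:560],None,fx=5,fy=5,interpolation=cv2.INTER_CUBIC)[:, :800][:1000]
cr=cv2.resize(im[190:370,405:560],None,fx=3.3,fy=3.3,interpolation=cv2.INTER_CUBIC); cv2.imwrite('pics/carton.png',cr[:,:,::-1])
E
python3 fit0.py
```

```text
ell [251.6 292.2] 1214 [0.5171 0.1355 0.1564] 0.922
ell [309.5 275. ] 1197 [5.3520e-01 4.0000e-04 3.0737e+00] 0.914
bar [379.4 275.5] 1172 [ 0.5416 -0.1348  2.6911] 0.907
tray [149.9 290.4] 4908 [ 0.5154  0.3357 -0.1039] 0.96
cap [231.2 210.6] 136 [0.6641 0.1564] 0.682
cap [280.6 213.2] 95 [0.659  0.0613] 0.491
cap [340.9 211.1] 112 [ 0.6615 -0.0516] 0.56
cap [394.1 209.6] 162 [ 0.6626 -0.1547] 0.734
btn [295.82403433 333.87553648] [array([0.42595236, 0.03652383, 0.02      ]), array([0.42606495, 0.0362014 , 0.03      ])] side [0.42590624 0.03665589 0.01590428] [0.42826781 0.03691936 0.01588618]
```

View pics/carton.png

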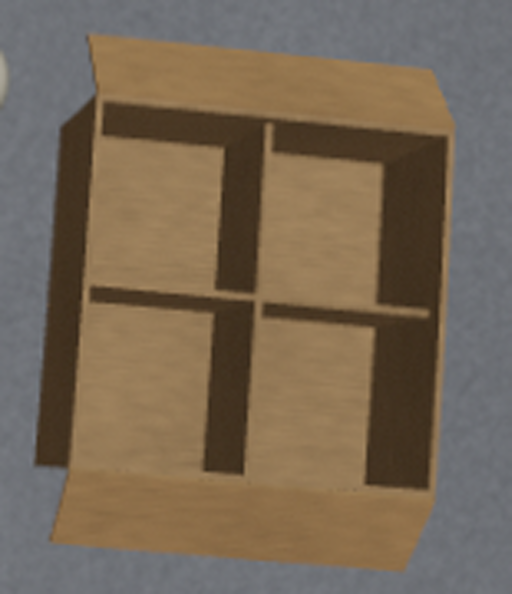

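The crop shows the carton rim corners at about (97,98), (453,132), (433,490) and (70,470), with the divider crossing at (258,296). Now I compute the carton pose and refine the lamps using the ball outline.

```bash
cat > fit1.py <<'E'
from h import *
im=cv2.imread('pics/top0.png')[:,:,::-1].copy();P=camera_params('top')
c=np.array([(97,98),(453,132),(433,490),(70,470),(258,296)])/3.3+[405,190]-.35
w=px2w(P,c,np.full(5,.118));print(np.round(w[:,:2],4),'mean',w[:4,:2].mean(0),'yaw',[np.arctan2(*(w[a]-w[b])[[1,0]]) for a,b in((0,3),(1,2))],[np.arctan2(*(w[a]-w[b])[[1,0]])-np.pi/2 for a,b in((0,1),(3,2))])
u,v=np.meshgrid(np.linspace(0,np.pi,12),np.linspace(0,6.28,24));MOD['ball']=[np.c_[(33*np.sin(u)*np.cos(v)).ravel(),(33*np.sin(u)*np.sin(v)).ravel(),(36+33*np.cos(u)).ravel()]*1e-3]
MOD['lamp']=MOD['ball']+[cyl(14,60,100)]
h=hsv(im)
for n,(x,y) in enumerate([(.66,.156),(.659,.061),(.66,-.05),(.66,-.154)]):
    roi=cv2.dilate(render(P,'lamp',x,y,0),np.ones((9,9)))
    m=((cv2.inRange(h,(0,0,135),(180,80,255))|colmask(im,'black'))&(roi*255))
    m=cv2.morphologyEx(m,cv2.MORPH_CLOSE,np.ones((5,5)));v,s=fit(P,m,'lamp',x,y);print(n,np.round(v,4),round(s,3))
E
python3 fit1.py
```

```text
[[ 0.6366 -0.2271]
 [ 0.6155 -0.4367]
 [ 0.4105 -0.4142]
 [ 0.427  -0.205 ]
 [ 0.5224 -0.3156]] mean [ 0.5223881  -0.32076879] yaw [np.float64(-0.10507716510519102), np.float64(-0.10954525088316806)] [np.float64(-0.09994404589250161), np.float64(-0.07845695043991929)]
0 [0.6658 0.1593] 0.815
1 [0.6628 0.0625] 0.819
2 [ 0.6677 -0.0538] 0.822
3 [ 0.6669 -0.1606] 0.818
```

```bash
cat >> h.py <<'E'
def down(phi): a=(phi+np.pi/2)/2; return [float(np.cos(a)),float(np.sin(a)),0.,0.]
CC=np.array([.523,-.318]);CY=-.098
def cpos(i): return CC+(yawR(CY)@[[.052,.052,0],[.052,-.052,0],[-.052,.052,0],[-.052,-.052,0]][i])[:2]
E
python3 - <<'E'
from h import *
q0=np.array(read_qpos())
for phi in (CY+np.pi/2,CY-np.pi/2,CY,CY+np.pi):
    print(round(phi,2),[np.round(inverse_kinematics([*p],down(phi)),2)[[4,5,6]].tolist() if inverse_kinematics([*p],down(phi)) is not None else None for p in [(.665,-.157,.09),(.665,.157,.09),(*cpos(0),.1),(*cpos(3),.1),(*cpos(1),.25),(.54,.4,.2),(.54,0,.03)]])
phi=CY-np.pi/2
move_ptp([.45,-.1,.35],down(phi))
P=camera_params('wrist');save('wrist','w0');T=np.array(P['camera_from_world']);print(-T[:3,:3].T@T[:3,3],T[2,:3],read_time_s())
E
```

```text
1.47 [[0.41, 0.98, 1.36], [0.55, 1.03, 0.81], [0.34, 0.94, 1.59], [0.3, 0.88, 1.84], [0.25, 1.22, 1.82], [0.59, 1.23, 0.37], [0.45, 0.73, 1.03]]
-1.67 [[0.11, 0.92, -1.58], [0.39, 0.98, -2.23], [0.06, 0.89, -1.34], [0.01, 0.84, -1.08], [0.02, 1.19, -1.16], [0.62, 1.25, -2.79], [0.25, 0.69, -1.95]]
-0.1 [[0.33, 0.96, -0.16], [0.45, 1.0, -0.7], [0.21, 0.91, 0.12], [0.15, 0.85, 0.38], [0.13, 1.2, 0.33], [0.52, 1.2, -1.15], [0.38, 0.71, -0.48]]
3.04 [[-1.18, 1.34, -2.3], [1.02, 1.3, 2.13], [-0.12, 0.88, -2.77], [-0.14, 0.84, -2.53], [-0.1, 1.18, -2.65], [0.81, 1.35, 1.81], [1.07, 1.1, 2.19]]
[ 0.5184606  -0.10841652  0.47418227] [-0.26790361  0.02683006 -0.96307207] 3.925
```

View pics/w0.png

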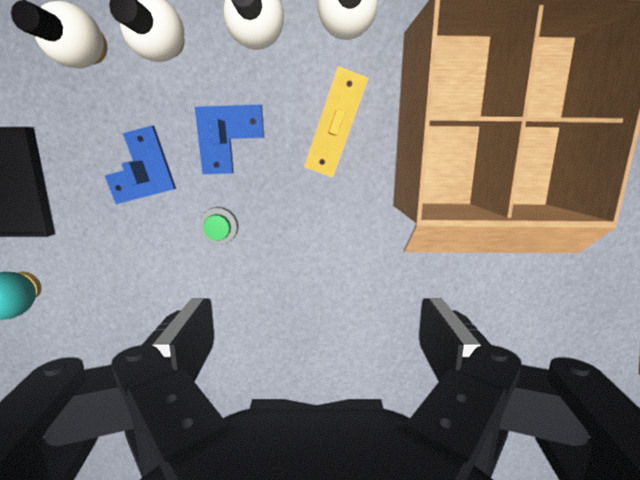

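The wrist picture shows the plates clearly: L's at about (140,165) and (228,138), bar at (337,122), button at (217,228), carton on the right. The lamps are cut off at the top. One more wrist picture over the lamps, then grasp.

```bash
cat >> h.py <<'E'
u,v=np.meshgrid(np.linspace(0,np.pi,16),np.linspace(0,6.28,32));MOD['ball']=[np.c_[(33*np.sin(u)*np.cos(v)).ravel(),(33*np.sin(u)*np.sin(v)).ravel(),(36+33*np.cos(u)).ravel()]*1e-3]
MOD['lamp']=MOD['ball']+[cyl(14,60,100)]
def plates(im,P,z=0):
    out=[]
    for mod,k in(('ell','blue'),('bar','yellow')):
        for b in blobs(colmask(im,k),300):
            w=px2w(P,b[0],.008)[0]
            if not(.3<w[0]<.8 and -.25<w[1]<.45): continue
            v,s=fit(P,cv2.morphologyEx(b[1].astype(np.uint8),cv2.MORPH_CLOSE,np.ones((9,9))),mod,*w[:2],TH,z); out.append((mod,v,s)); print(mod,np.round(v,4),round(s,3))
    return out
def lampfit(im,P,x,y):
    roi=cv2.dilate(render(P,'lamp',x,y,0),np.ones((25,25)))
    m=(cv2.inRange(hsv(im),(0,0,0),(180,255,40))&(roi*255))
    b=max(blobs(m,50),key=lambda b:b[2]);w=px2w(P,b[0],.09)[0];v,s=fit(P,b[1],'cap',*w[:2])
    print('cap',np.round(v,4),round(s,3));return v
E
python3 - <<'E'
from h import *
P=None
im=cv2.imread('pics/w0.png')[:,:,::-1].copy();P=camera_params('wrist')
plates(im,P)
g=blobs(colmask(im,'green'),50)[0][0];print('btn',px2w(P,g,.016))
phi=CY-np.pi/2
move_ptp([.56,0.,.35],down(phi))
P=camera_params('wrist');im=save('wrist','w1')
for x,y in [(.664,.158),(.661,.062),(.664,-.053),(.665,-.157)]: lampfit(im,P,x,y)
plates(im,P);g=blobs(colmask(im,'green'),50)[0][0];print('btn',px2w(P,g,.016))
E
```

```text
ell [5.3800e-01 1.1000e-03 3.0528e+00] 0.931
ell [0.5189 0.1359 0.1369] 0.927
bar [ 0.5438 -0.1345  2.6828] 0.882
btn [[0.42779303 0.0364875  0.016     ]]Traceback (most recent call last):
  File "<stdin>", line 9, in <module>
  File "h.py", line 69, in lampfit
    b=max(blobs(m,50),key=lambda b:b[2]);w=px2w(P,b[0],.09)[0];v,s=fit(P,b[1],'cap',*w[:2])
ValueError: max() iterable argument is empty
```

View pics/w1.png

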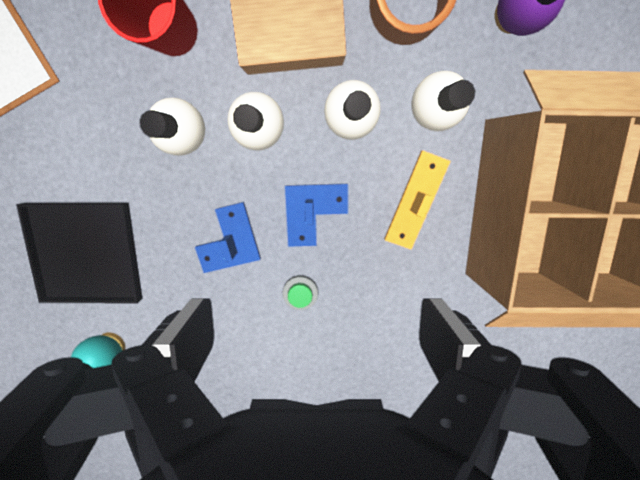

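The picture has all four lamps (caps at about (158,123), (248,118), (357,105), (457,94)), the tray at (82,252), the plates and the button. I'll fit with a looser dark threshold.

```bash
sed -i 's/(180,255,40))&(roi\*255))/(180,255,85))\&(roi*255))/' h.py
python3 - <<'E'
from h import *
im=cv2.imread('pics/w1.png')[:,:,::-1].copy();P=camera_params('wrist')
for x,y in [(.664,.158),(.661,.062),(.664,-.053),(.665,-.157)]: lampfit(im,P,x,y)
plates(im,P);g=blobs(colmask(im,'green'),50)[0][0];print('btn',px2w(P,g,.016))
b=min(blobs(colmask(im,'black'),500),key=lambda b:np.hypot(*(b[0]-[82,252])));print('tray',fit(P,b[1],'tray',.515,.336,[-.1]))
E
```

```text
cap [0.6666 0.1543] 0.833
cap [0.6623 0.0599] 0.52
cap [ 0.6633 -0.0548] 0.473
cap [ 0.6639 -0.1581] 0.822
ell [ 5.3810e-01 -1.2000e-03  3.0433e+00] 0.937
ell [0.5189 0.1338 0.1592] 0.919
bar [ 0.5421 -0.1357  2.6945] 0.864
btn [[0.42694665 0.0348413  0.016     ]]
tray (array([ 0.51624673,  0.33434083, -0.10221177]), np.float64(0.9570563240213362))
```

```bash
cat >> h.py <<'E'
PH=CY-np.pi/2
def lamp(x,y,cell,phi=PH):
    q=down(phi); move_gripper(.06,40); move_ptp([x,y,.19],q); movel([x,y,.088],q,.15); move_gripper(0.02,40)
    g=read_finger_gap(); print('gap',round(g,4),'F',read_grasp_force())
    if not .024<g<.033: print('BAD GRIP'); return False
    movel([x,y,.25],q,.2); c=cpos(cell); move_ptp([*c,.25],q); print('held',round(read_finger_gap(),4))
    movel([*c,.12],q,.12); movel([*c,.096],q,.05)
    f0=read_ft_force()[2]; z=.096
    while z>.087:
        z-=.001; movel([*c,z],q,.02); f=read_ft_force()[2]
        if f-f0>1.5: break
    print('down z',round(z,4),'df',round(f-f0,2)); move_gripper(.048); movel([*c,.25],q,.2); print('t',read_time_s()); return True
E
python3 - <<'E'
from h import *
lamp(.665,-.157,1); save('top','t1')
E
```

```text
gap 0.0268 F 39.69934701919556
held 0.0268
down z 0.093 df 3.8
t 12.975
```

```bash
python3 - <<'E'
from h import *
lamp(.664,-.053,0); lamp(.661,.061,3)
P=camera_params('wrist');im=save('wrist','w2')
E
```

```text
gap 0.0267 F 39.74283814430237
held 0.027
down z 0.093 df 4.64
t 21.5833
gap 0.0273 F 39.708139300346375
held 0.0269
down z 0.093 df 2.73
t 30.9417
```

View pics/w2.png

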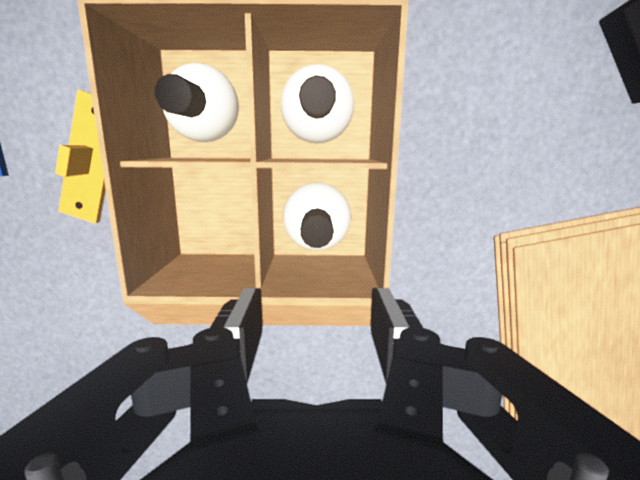

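Three lamps stand centred in their cells, with cell 2 (lower left) still free. Next are the last lamp and a close measurement of tray and plates.

```bash
cat >> h.py <<'E'
def hover(x,y,phi,z=.28,back=.04):
    d=np.array([np.cos(phi+np.pi/2),np.sin(phi+np.pi/2)]); p=np.array([x,y])-back*d
    move_ptp([*p,z],down(phi)); pause(.2); return camera_params('wrist')
E
python3 - <<'E'
from h import *
lamp(.665,.156,2)
move_gripper(.05,40)
P=hover(.517,.335,CY+np.pi/2,z=.33);im=save('wrist','tr')
b=max(blobs(colmask(im,'black')[:300],500),key=lambda b:b[2]);m=np.zeros((480,640),np.uint8);m[:300]=b[1]
print('tray',b[0],fit(P,m,'tray',.516,.335,[-.1]))
P=hover(.56,.07,CY+np.pi/2,z=.35,back=.04);im=save('wrist','pl');plates(im,P)
print(read_time_s())
E
```

```text
gap 0.0265 F 39.50607776641846
held 0.0269
down z 0.093 df 4.79
t 41.025Traceback (most recent call last):
  File "<stdin>", line 5, in <module>
ValueError: max() iterable argument is empty
```

View pics/tr.png

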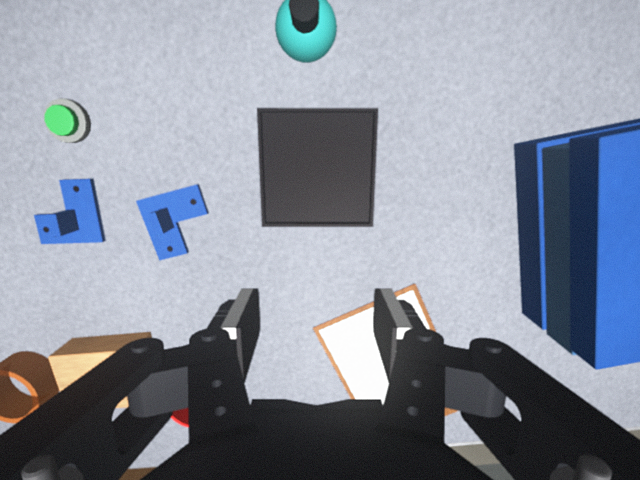

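The tray spans rows 108–226 and columns 258–378, brighter than my threshold. I'll fix the mask, measure, then place the first L (ell at y≈.135).

```bash
cat >> h.py <<'E'
def trayfit(im,P,z=0):
    roi=cv2.dilate(render(P,'tray',.516,.335,-.1),np.ones((21,21)))*255
    b=max(blobs(cv2.inRange(hsv(im),(0,0,0),(180,255,110))&roi,500),key=lambda b:b[2])
    v,s=fit(P,b[1],'tray',.516,.335,[-.1]);print('tray',np.round(v,4),round(s,3));return v
TR=np.array([.516,.335,-.102])
SLOT=dict(A=('ell',-.022,-.022,0.),B=('ell',.022,-.022,np.pi),C=('bar',0.,.044,0.))
TAB=dict(ell=np.array([-.01,-.01,0]),bar=np.zeros(3))
def wrapph(a,ref): return a-np.pi*np.round((a-ref)/np.pi)
def measure(mod,x,y,cam='wrist',th=CY+np.pi/2):
    P=hover(x,y,th); im=save('wrist',f'm_{mod}_{int(read_time_s()*10)}')
    c=[o for o in plates(im,P) if o[0]==mod and np.hypot(*(o[1][:2]-[x,y]))<.07]
    return min(c,key=lambda o:np.hypot(*(o[1][:2]-[x,y])))[1]
def place(mod,v,slot,tr,H=.034):
    ref=CY+np.pi/2; tab=TAB[mod]; p=np.array([v[0],v[1],0])+yawR(v[2])@tab; raw=v[2]+np.pi/2; ph=wrapph(raw,ref)
    _,sx,sy,st=SLOT[slot]; T=np.array([tr[0],tr[1],0])+yawR(tr[2])@(np.array([sx,sy,0])+yawR(st)@tab)
    yawt=tr[2]+st; ph2=wrapph(ph+(yawt-v[2]),ref)
    d=(ph2-ph)-(yawt-v[2]); k=round(d/np.pi); print('half turns',k,'ph',ph,ph2)
    assert k%2==0
    move_gripper(.04,60); move_ptp([*p[:2],.12],down(ph)); movel([*p[:2],H],down(ph),.12); move_gripper(.0,60)
    g=read_finger_gap();print('gap',round(g,4))
    if not .006<g<.014: print('BAD GRIP');return False
    movel([*p[:2],.12],down(ph),.15); move_ptp([*T[:2],.12],down(ph2)); print('held',round(read_finger_gap(),4))
    q=down(ph2); movel([*T[:2],H+.012],q,.12); f0=np.array(read_ft_force()); z=H+.012
    while z>H+.002:
        z-=.001; movel([*T[:2],z],q,.03); f=np.array(read_ft_force())-f0
        if f[2]>3: break
    print('down z',round(z,4),'f',np.round(f,1)); move_gripper(.028); movel([*T[:2],.15],q,.15); print('t',read_time_s());return True
E
python3 - <<'E'
from h import *
im=cv2.imread('pics/tr.png')[:,:,::-1].copy();P=camera_params('wrist');tr=trayfit(im,P);plates(im,P)
v=measure('ell',.518,.135)
print(v);place('ell',v,'A',tr)
P=hover(.517,.335,CY+np.pi/2,z=.28);im=save('wrist','tr2');print(trayfit(im,P));plates(im,P,.004)
E
```

```text
tray [ 0.5172  0.336  -0.0991] 0.966
ell [ 5.3890e-01 -1.4000e-03  3.0407e+00] 0.911
ell [0.5686 0.144  0.1643] 0.921
ell [ 0.5389 -0.      3.0487] 0.928
ell [0.5684 0.1453 0.1599] 0.934
[0.56842291 0.14527851 0.15993109]
half turns 0 ph 1.7307274206999592 1.4716660113139306
gap 0.0091
held 0.0089
down z 0.038 f [-1.4 -1.2  6.5]
t 52.4167
tray [ 0.5179  0.334  -0.0971] 0.704
[ 0.5178965   0.33403296 -0.09710253]
ell [ 0.4922  0.316  -0.1036] 0.998
ell [5.3910e-01 1.1000e-03 3.0561e+00] 0.915
```

View pics/tr2.png

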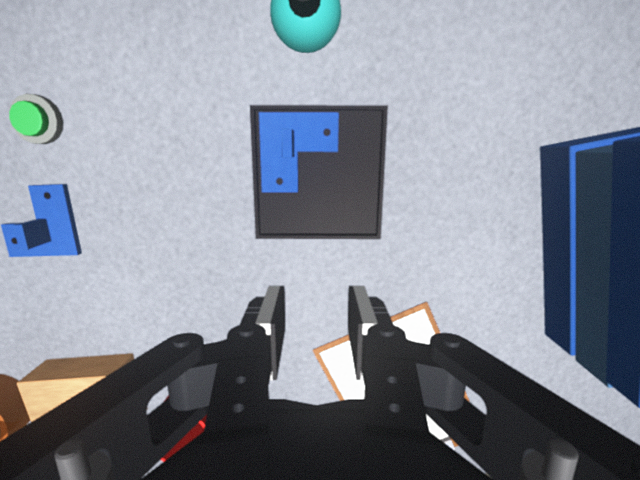

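The first L lies flat in the tray corner at (293,150), within 1 mm of plan; its 5 cm knock was caught by re-measuring. Now the second L and the bar.

```bash
python3 - <<'E'
from h import *
tr=np.array([.5172,.3355,-.1])
v=measure('ell',.539,0.)
if place('ell',v,'B',tr):
    v=measure('bar',.5435,-.135); place('bar',v,'C',tr)
P=hover(.517,.335,CY+np.pi/2,z=.28);im=save('wrist','tr3');plates(im,P,.004);save('top','top3')
E
```

```text
ell [ 0.4913  0.3236 -0.1004] 0.958
ell [ 5.3880e-01 -6.0000e-04  3.0766e+00] 0.939
bar [ 0.5454 -0.1355 -0.4582] 0.888
half turns 0 ph 1.5057841848977063 1.4707963267948965
gap 0.0087
held 0.0087
down z 0.038 f [-2.3 -1.4  7.4]
t 62.9583Traceback (most recent call last):
  File "<stdin>", line 5, in <module>
  File "h.py", line 97, in measure
    return min(c,key=lambda o:np.hypot(*(o[1][:2]-[x,y])))[1]
           ~~~^^^^^^^^^^^^^^^^^^^^^^^^^^^^^^^^^^^^^^^^^^^^
ValueError: min() iterable argument is empty
```

```bash
ls -t pics | head -2; cp pics/$(ls -t pics | grep m_bar| head -1) pics/mb.png
```

```text
m_bar_649.png
m_ell_547.png
```

View pics/mb.png

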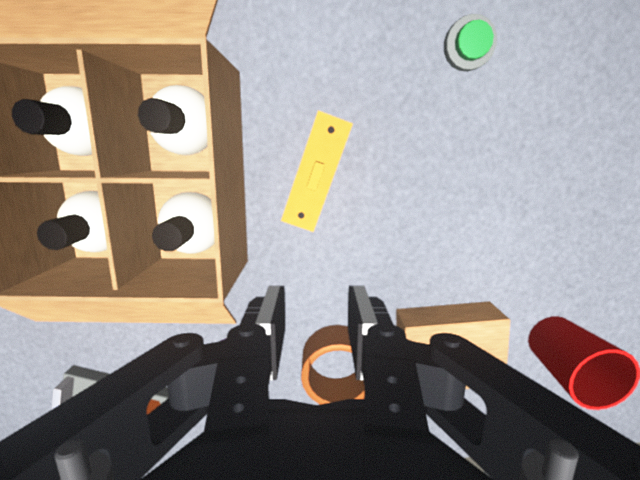

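The bar at (317,172) is undisturbed but bright, so the saturation threshold was too strict. All four lamps stand in their cells.

```bash
sed -i "s/(20,150,80),(34,255,255)/(18,110,80),(34,255,255)/" h.py; python3 - <<'E'
from h import *
tr=np.array([.5172,.3355,-.1])
v=measure('bar',.5435,-.135)
if place('bar',v,'C',tr):
    P=hover(.517,.335,CY+np.pi/2,z=.28);im=save('wrist','tr3');plates(im,P,.004);save('top','top3')
E
```

```text
bar [ 0.5444 -0.1354  2.6898] 0.935
half turns 1 ph 1.1189657941728148 1.4707963267948965Traceback (most recent call last):
  File "<stdin>", line 4, in <module>
  File "h.py", line 103, in place
    assert k%2==0
           ^^^^^^
AssertionError
```

The bar is symmetric under a half turn, so I can reuse the measurement with yaw −π.

```bash
python3 - <<'E'
from h import *
tr=np.array([.5172,.3355,-.1])
if place('bar',np.array([.5444,-.1354,2.6898-np.pi]),'C',tr):
    P=hover(.517,.335,CY+np.pi/2,z=.28);im=save('wrist','tr3');plates(im,P,.004);save('top','top3')
E
```

```text
half turns 0 ph 1.1190036732051034 1.4707963267948965
gap 0.0089
held 0.0091
down z 0.038 f [-1.2 -1.8  5.5]
t 74.25
ell [ 0.4919  0.316  -0.1031] 0.997
ell [0.536  0.3112 3.0424] 0.997
bar [ 0.5211  0.3795 -0.0972] 0.998
```

View pics/tr3.png

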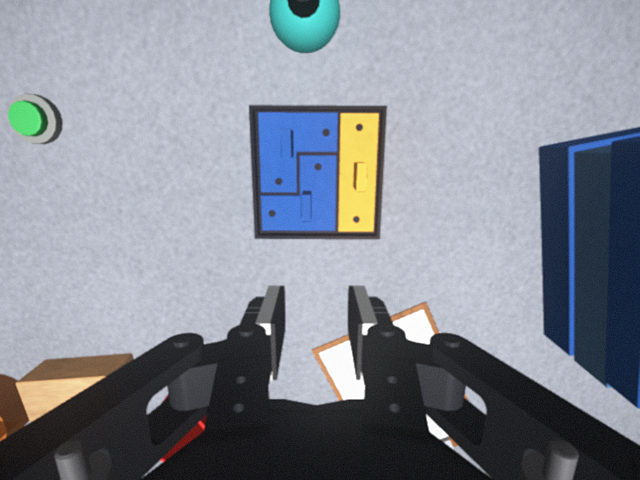

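View pics/top3.png

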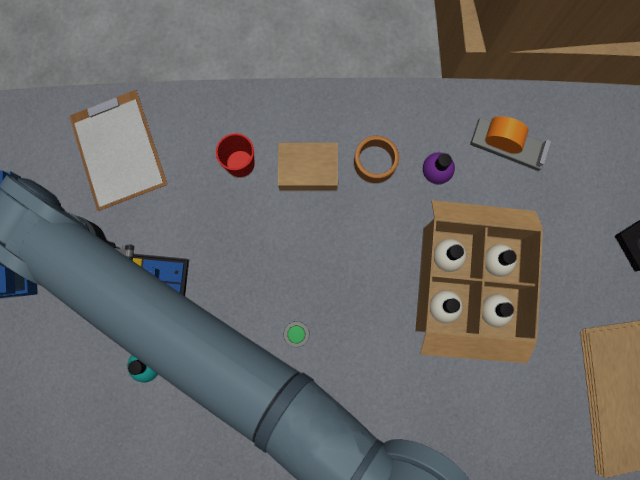

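All three plates interlock flat in the tray, all four lamps are in the carton and the bystanders are unmoved. Press the button.

```bash
python3 - <<'E'
from h import *
x,y=.4272,.0358;q=down(CY+np.pi/2)
move_gripper(0.,40);move_ptp([x,y,.12],q);movel([x,y,.055],q,.1);pause(.2);f0=read_ft_force()[2];z=.055;first=None
while z>.018:
    z-=.001;movel([x,y,z],q,.04);f=read_ft_force()[2]-f0
    if f>.8 and first is None: first=z
    if f>9: break
print('contact',first,'end',z,'f',f);pause(.3);print(read_ft_force()[2]-f0,read_eef_pos())
movel([x,y,.15],q,.1);move_ptp([.45,0.,.35],down(CY-np.pi/2));pause(.5);save('top','top4');print(read_time_s())
E
```

```text
contact 0.054 end 0.03399999999999998 f 15.967698893129056
15.255730212192777 [0.42742776 0.03586514 0.03492997]
87.3
```

```bash
python3 - <<'E'
from h import *
x,y=.4272,.0358;q=down(CY+np.pi/2)
move_ptp([x,y,.12],q);movel([x,y,.05],q,.1);pause(.3);f0=read_ft_force()[2]
for z in np.arange(.046,.0325,-.001):
    movel([x,y,z],q,.03);pause(.1);f=read_ft_force()[2]-f0;print(round(z,3),round(read_eef_pos()[2],4),round(f,1))
    if f>20: break
movel([x,y,.15],q,.1);move_ptp([.45,0.,.35],down(CY-np.pi/2));pause(.5);im=save('top','top5');print(read_time_s())
a=cv2.imread('pics/top4.png').astype(int);print(np.abs(a-im[:,:,::-1]).max())
E
```

```text
0.046 0.0459 0.1
0.045 0.045 0.6
0.044 0.044 0.4
0.043 0.043 0.3
0.042 0.042 0.5
0.041 0.0411 1.3
0.04 0.0401 2.2
0.039 0.0391 3.1
0.038 0.0381 3.9
0.037 0.0371 4.1
0.036 0.0361 5.7
0.035 0.0351 5.5
0.034 0.0349 14.9
0.033 0.0347 25.5
99.2333
27
```

The force profile shows about 6 mm of spring travel up to roughly 5.5 N, then a hard stop, so the button was fully pressed. Hand in.

```bash
python3 -c "
from h import *
print(sign_off())"
```

```text
the job is handed in; nothing more can be done
None
```

The order is packed and handed in: all four lamps stand in their carton cells, the three plates lie interlocked in the tray, and the green button was pressed to its stop and released; the sign-off returned no verdict.

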